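# Put the rainstick in the tilt-out bin, shut and latch it

## Robot

A 6-joint arm with a two-finger parallel gripper is mounted at the origin on the work surface. World frame = base frame: x ahead of the robot, y to its left, z up, the work surface at z = 0. Lengths are in m, angles in rad, forces in N, time in s.
With the tool pointing down it reaches from about 0.35 to 0.775 m from the base axis. Payload 5.5 kg.
Tool frame: the origin (TCP) lies at the very end of the fingers, on their centre line; the grasp point (between the pads) lies 19 mm behind it (env.grip_point_offset is the distance from the TCP to the grasp point, in m); z points along the fingers, y is the line along which they close (so a half turn about z gives the same grasp; the last joint's range is limited). The gripper opens to 85 mm and grips with 20 to 120 N. Pads are 22 mm wide; open, the fingers measure 114 mm over their backs; the gripper's body (76 mm by 85 mm) begins 54 mm behind the grasp point. The pads swing forward as they close: fully open they stand 13 mm farther back than shut.
Start: joints at [-1.466, 0.313, 0.046, 1.304, 0, 1.431], TCP at [0.139, -0.558, 0.195] pointing down, gripper open.
Joint ranges: [-2.76, 2.76], [-0.86, 1.69], [-1.03, 1.26], [-2.2, 2.34], [-1.47, 1.5], [-3.14, 3.14]. Speed limits (rad/s): [2.57, 2.57, 3.14, 3.14, 3.14, 3.14].

## Interface

Orientations are given as a unit quaternion [w, x, y, z].
In Python, from workcell import sensors, imaging, workorder, env gives the robot as it stands.
- The arm moves only by the shell command python3 -m handwheel 'ROWS' [FORCE]. ROWS is JSON, a list of rows, each a list of 5 numbers: the shift along the tool's x, y, z in mm, then the turn about the tool's z in rad, then the opening, from 0 (shut) to 1 (fully open). A call has 1 to 8 rows; each row is the pose to reach, as a shift and turn from the pose commanded when the call began, along the tool's axes at that moment; what a row does not reach only later rows make up. A row lasts 1/10 s, in which the tool goes at most 50 mm and 8.59 degrees, less where a joint would pass 70% of its speed; a pose out of reach is approached as far as the arm can. A call with a gripper value outside its range is refused whole. The fingers move at their own pace and stop on an object; FORCE is the grip in N (left out, the last holds). Time passes only in rows, so rows that repeat a pose let the fingers close. It gives the time, the measured TCP pose, the force, the opening and the grip force at its end, in the units of the state.
- sensors.get_state(): the state, without advancing time (a new reading comes with each control period).
- imaging.read_camera(name): name is "scene" or "top"; returns a dict with "color" (384x512x3 uint8, blue, green, red), "z_map" (384x512 float32, m along the optical axis (not along the pixel's ray), 0 where there is no reading), "fx", "fy", "cx", "cy" (pixels), "xyz" and "rotation" of the camera in the world. Camera axes: x right, y down, z forward; pixel columns grow to the right and rows downward; lengths in m; the calibration is good to about 2 mm. A picture is of the moment at which its call begins.
- workorder.hand_in(): hands the job in; it is judged then, once.
The state is a dict: "clock": time; "joint_pos": joint angles; "qvel": joint speeds; "tau": joint torques, N m; "tcp_pos": TCP position; "orientation": TCP orientation; "wrist_force": force on the tool from outside, world axes, zero at the start; "ft_torque": the same for the moment, N m; "finger_gap": finger opening in m; "grip_force": force on a finger pad.
Only numpy, scipy, OpenCV 4.12 (cv2) and the standard library are available. Lean on these libraries where they do the work, as an engineer would, in place of code of your own. Each camera call takes 0.05 s, during which the arm holds its last target. There are 200 camera calls.

## Task

Put the rainstick segment into the tipped-out blue bin and let go of it, then gently press the bin fully shut with the rainstick inside, without forcing the plastic. Once the bin is shut, lock it by turning the latch knob on the sloping block clockwise to its end stop, and leave the other things on the table where they are.

Things in the scene. Friction and masses are not known exactly. Their poses are not given: they have to be found in the camera images.
- stick_mid (a point): Centre of the rainstick segment: a plain brown wooden cylinder, 40 mm in diameter and 130 mm long, about 0.16 kg, with darker end bands. It starts standing on end on the table (centre 65 mm up). Axis z runs along its length.
- station: Fixed black steel shelf unit with the tilt-out bin and, at its -y end, the latch on a grey sloping block 100 mm wide. Origin on the table below the middle of the bin's hinge line (lower front edge); x into the shelf, away from the robot (give or take yaw), y left, z up. 16 mm square posts stand at x 25 and 140, y -242 and 108 mm. The bolt block is low, under 40 mm.
- board_edge (a point): Middle of the front lower edge of the steel board that roofs the bin and the latch: 250 mm above the table, at x 15, y -65 mm of the station. The board is 135 mm deep (to +x), 370 mm wide, 16 mm thick; what lies on it ends 315 mm above the table. It blocks an upright tool: work bin and knob with the tool leaning back to the robot.
- bin: Open-topped tilt-out bin, translucent blue. Origin on the hinge: lower front edge, mid width, 6 mm above the table. Axes: x from front wall to back, y width (left), z up along the front wall. Outside 120 deep (x), 180 wide (y); front wall 130 high, other walls 100 mm; walls and floor 5 mm. Shut: z vertical. Starts tipped toward the robot (z leaning to station -x) by 0.46 to 0.58 rad (stop 0.6).
- bin_lip (a point): Middle of the bin's top front edge (130 mm up the front wall, moves with the bin); a lip stands 9 mm out there, 5 mm thick. The hinge is stiff (friction 0.9 N m): the bin stays where left and shuts with 5 to 10 N on the upper half of the front wall, pushed toward station +x, until a hard stop with the wall upright at station x 0. Above 60 N the plastic is forced.
- latch_grip (a point): Grip point of the latch knob, on its axis, 30 mm above the sloping face. The knob is a steel bar 66 long, 14 wide, 40 mm high on a flat disc (radius 32, 6 mm thick); the bar reaches 16 mm above this point. z: the knob's axis, out of the face, tilted 25 degrees from vertical toward station -x; x along the bar, y across it, turning with the knob.
- latch (a joint): Turn of the latch knob in rad, growing clockwise as seen facing the knob: 0 open (bar in line with the slope), 2.3 at its clockwise end stop (locked). Friction 0.15 N m; stays where left; starts at 0 to 0.35. It drives a small steel bolt across the foot of the shut bin's front.
- beads: Bystander: white ceramic bead cluster on a wooden dowel standing on a 70 mm wooden disc, 110 mm high. Origin under its centre.
- star: Bystander: flat coral silicone star, 95 mm across, 18 mm thick, on the table. Origin under its centre.
- fidget: Bystander: chrome fidget slider, 75 x 32 x 20 mm, flat on the table. Origin under its centre.
- mug: Bystander: ceramic mug, 80 mm in diameter, 90 mm high, handle at its +y. Origin under its centre.
- jar: Bystander: closed glass jar, 72 mm in diameter, 110 mm high. Origin under its centre.
Not all that is in view belongs to the job. Of the things like the part that bears stick_mid, leave any that is white; of the rest the smaller one is meant.

How it is judged:
By the outcome, as a careful person would: the job done as asked, in the order asked, and still so for the second after the job is handed in, with the robot touching nothing.
It also fails if it takes over 72 s, if anything falls off the work surface, if the arm or the gripper's body presses on something with over 40 N, if the wrist force passes 120 N, or if a joint passes its speed limit or range.

## Working session

There is one attempt and no reset: what is moved stays moved. The work goes in short steps, Python scripts to look and compute and a shell command to move; the robot and the scene stay as the last step left them, time stands still between calls to the robot, and variables do not carry over. Pictures are saved under pics/ and viewed, at most 10 in all, crops included, and the job is handed in when it is done.

```bash
mkdir -p pics; ls
cat > h.py <<'E'
import numpy as np,cv2
from workcell import sensors,imaging,workorder,env
def pts(c):
    z=c["z_map"];v,u=np.mgrid[:z.shape[0],:z.shape[1]]
    P=np.dstack([(u-c["cx"])/c["fx"]*z,(v-c["cy"])/c["fy"]*z,z])
    W=P@np.array(c["rotation"]).T+np.array(c["xyz"]);W[z==0]=np.nan
    return W
E
python3 - <<'E'
from h import *
ims=[]
for n in("scene","top"):
    c=imaging.read_camera(n);np.savez(n+"0.npz",**c);cv2.imwrite(f"pics/{n}0.png",c["color"])
    print(n,c["xyz"],np.round(c["rotation"],3).tolist(),c["fx"],c["cx"],c["cy"])
s=sensors.get_state();print(s)
E
```

```text
pics
scene [ 0.35882622 -0.54202819  1.66411186] [-0.177, 0.969, -0.167, 0.033] 496.365639309539 262.7695884596809 199.3348224168223
top [ 0.42757276 -0.00750795  1.14549985] [-0.057, 0.706, -0.705, 0.049] 361.5111763657092 251.71966131153133 190.61141081643737
{'clock': 0.1, 'joint_pos': array([-1.46562387e+00,  3.13948712e-01,  4.50963333e-02,  1.30362249e+00,
        1.72452327e-05,  1.43121795e+00]), 'qvel': array([-5.57866136e-04, -1.51742376e-03,  2.25009516e-03, -6.05718734e-05,
        2.37130862e-03, -1.21456659e-03]), 'tau': array([ 3.82440092e-03, -4.81722379e+01,  2.99245691e+01,  1.26009193e-02,
       -1.91717072e-05, -8.17186191e-06]), 'tcp_pos': array([ 0.13928393, -0.55733709,  0.19438632]), 'orientation': array([-8.38999439e-04,  9.92521120e-01,  1.22070150e-01,  2.30585841e-05]), 'wrist_force': array([ 0.43139024, -0.01899598, -0.27059535]), 'ft_torque': array([-0.02220549, -0.03847961,  0.04559818]), 'grip_force': 0.0, 'finger_gap': 0.08501832454666407}
```

View pics/scene0.png

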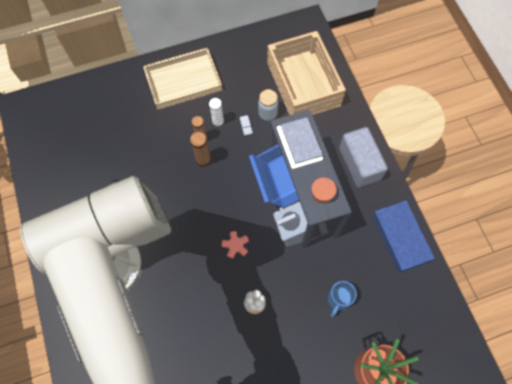

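View pics/top0.png

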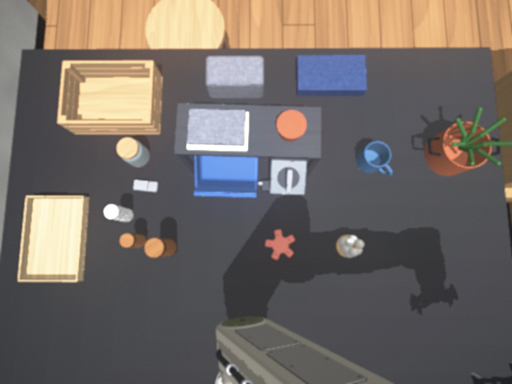

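The brown candidates are at top (128,240) and (155,247), which match scene (198,125) and (201,148). There is also a white one at top (118,212). The bin is at top (226,175), the knob at (288,178). Next I'll measure them.

```bash
cat > m.py <<'E'
from h import *
for n in("scene","top"):
    c=dict(np.load(n+"0.npz"));W=pts(c);hsv=cv2.cvtColor(c["color"],cv2.COLOR_BGR2HSV)
    box=(slice(90,170),slice(180,235)) if n=="scene" else (slice(195,265),slice(98,182))
    m=np.zeros(W.shape[:2],np.uint8);m[box]=1
    m&=(np.nan_to_num(W[...,2])>.02).astype(np.uint8)
    k,l,st,ce=cv2.connectedComponentsWithStats(m)
    for i in range(1,k):
        if st[i,4]<40: continue
        P=W[l==i];h=np.nanpercentile(P[:,2],95);T=P[P[:,2]>h-.008]
        print(n,ce[i].round(),"h",h.round(3),"top ctr",((T.min(0)+T.max(0))/2).round(3),"ext",np.ptp(T,axis=0).round(3),len(T),"hsv",np.median(hsv[l==i],0))
c=dict(np.load("top0.npz"));crop=c["color"][190:270,90:190];a=cv2.resize(crop,None,fx=5,fy=5,interpolation=3)
c=dict(np.load("scene0.npz"));b=cv2.resize(c["color"][90:180,170:240],None,fx=4,fy=4.4444,interpolation=3)
cv2.imwrite("pics/cand.png",np.hstack([a,b]))
# station
c=dict(np.load("top0.npz"));W=pts(c);W2=pts(dict(np.load("scene0.npz")))
for nm,V in(("top",W),("scene",W2)):
    z=V[...,2];m=((z>.255)&(z<.275)&(V[...,0]>.4)&(V[...,0]<.9)&(abs(V[...,1])<.35))
    Q=V[m]; 
    for zr in((.24,.275),(.275,.35)):
        m=((z>zr[0])&(z<zr[1])&(V[...,0]>.4)&(V[...,0]<.9)&(abs(V[...,1])<.4)).astype(np.uint8)
        k,l,st,ce=cv2.connectedComponentsWithStats(m)
        for i in range(1,k):
            if st[i,4]>60: print(nm,zr,st[i],cv2.minAreaRect(V[l==i][:,:2].astype(np.float32)),np.median(V[l==i][:,2]))
E
python3 m.py
```

```text
Traceback (most recent call last):
  File "m.py", line 3, in <module>
    c=dict(np.load(n+"0.npz"));W=pts(c);hsv=cv2.cvtColor(c["color"],cv2.COLOR_BGR2HSV)
                                 ~~~^^^
  File "h.py", line 6, in pts
    W=P@np.array(c["rotation"]).T+np.array(c["xyz"]);W[z==0]=np.nan
      ~^~~~~~~~~~~~~~~~~~~~~~~~~~
ValueError: matmul: Input operand 1 has a mismatch in its core dimension 0, with gufunc signature (n?,k),(k,m?)->(n?,m?) (size 4 is different from 3)
```

Rotation is a quaternion [w,x,y,z].

```bash
sed -i 's/np.array(c\["rotation"\]).T/Rq(c["rotation"]).T/; 1a from scipy.spatial.transform import Rotation\ndef Rq(q): return Rotation.from_quat(np.asarray(q),scalar_first=True).as_matrix()' h.py; python3 m.py
```

```text
scene [193.  94.] h 0.045 top ctr [0.465 0.533 0.043] ext [0.099 0.009 0.011] 33 hsv [ 18.  69. 165.]
scene [216. 111.] h 0.136 top ctr [0.521 0.405 0.134] ext [0.04  0.039 0.012] 69 hsv [105.   6. 186.]
scene [199. 141.] h 0.175 top ctr [0.42  0.267 0.175] ext [0.051 0.053 0.015] 154 hsv [ 13. 113. 111.]
top [117. 212.] h 0.132 top ctr [0.523 0.403 0.13 ] ext [0.04  0.039 0.01 ] 167 hsv [ 30.   1. 227.]
top [149. 244.] h 0.172 top ctr [0.421 0.266 0.17 ] ext [0.05  0.054 0.012] 307 hsv [ 13. 126. 191.]
top (0.24, 0.275) [ 174  103  147   57 4449] ((0.7162644863128662, 0.013240545988082886), (0.36974915862083435, 0.1355876922607422), 88.29157257080078) 0.2662726513862207
top (0.275, 0.35) [ 187  109   62   42 2426] ((0.7113651633262634, 0.0881117433309555), (0.14994864165782928, 0.10078491270542145), 88.20259094238281) 0.29189800224975215
top (0.275, 0.35) [277 110  29  31 714] ((0.7160246968269348, -0.0922694280743599), (0.06734077632427216, 0.07100123167037964), 89.83146667480469) 0.3113220659701259
scene (0.24, 0.275) [ 270  110   81  118 2890] ((0.7167229056358337, 0.01577809453010559), (0.37295717000961304, 0.13884970545768738), 88.21257019042969) 0.2665411626645027
scene (0.275, 0.35) [ 277  117   46   52 1470] ((0.7111939191818237, 0.09341427683830261), (0.161330446600914, 0.10248319059610367), 87.64253234863281) 0.29214564420439737
scene (0.275, 0.35) [312 178  24  25 484] ((0.7161860466003418, -0.08958637714385986), (0.07090863585472107, 0.06789800524711609), 66.84780883789062) 0.31135529764024195
```

View pics/cand.png

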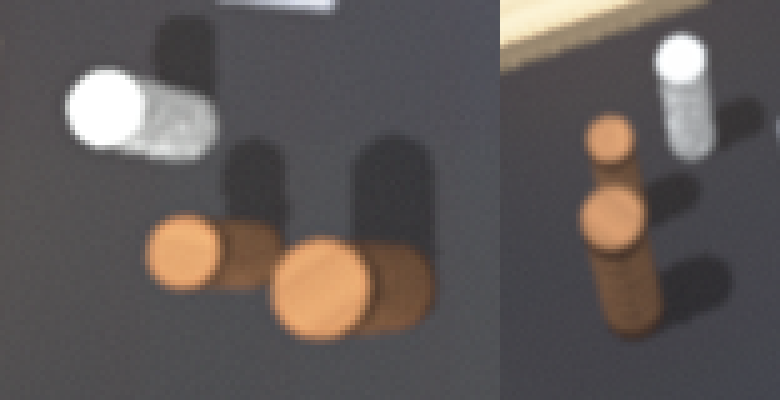

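Left crop: the white stick (111,107), the larger brown one (320,288; measured about 52 mm in diameter and 170 mm high), and the smaller brown one (185,252), top-image pixel (127,240). White is excluded, so the smaller brown one is meant. Next I'll locate it, the bin lip, the knob and the bystanders.

Run:
```python
from h import *
C={n:dict(np.load(n+"0.npz")) for n in("scene","top")};V={n:pts(C[n]) for n in C}
for n,b in(("scene",(113,134,188,210)),("top",(228,254,116,138))):
    P=V[n][b[0]:b[1],b[2]:b[3]].reshape(-1,3);P=P[(P[:,2]>.115)&(P[:,2]<.142)&(P[:,1]>.30)]
    print(n,"stick",cv2.minEnclosingCircle(P[:,:2].astype(np.float32)),np.median(P[:,2]),len(P))
    P=V[n].reshape(-1,3)
R=Rotation.from_euler('z',-1.75,degrees=True).as_matrix()
o=np.array([.7165,.0140,0])-R@[.0825,-.065,0];print("station",o)
for n in C:
    S=(V[n]-o)@R; hsv=cv2.cvtColor(C[n]["color"],cv2.COLOR_BGR2HSV)
    blue=(hsv[...,0]>100)&(hsv[...,0]<125)&(hsv[...,1]>140)&(abs(S[...,1])<.11)&(S[...,0]>-.12)&(S[...,0]<.1)&(S[...,2]>.02)
    B=S[blue];front=B[(abs(B[:,1])<.06)]
    lip=front[front[:,0]<np.nanpercentile(front[:,0],12)]
    print(n,"bin y",np.percentile(B[:,1],[1,99]).round(3),"lip",np.median(lip,0).round(4),"xmin",B[:,0].min().round(4),"zmax",B[:,2].max().round(3))
    for zt in np.arange(.07,.13,.01):
        q=front[abs(front[:,2]-zt)<.005]
        if len(q): print("  z",zt.round(2),"x",np.percentile(q[:,0],[2,50,98]).round(3),len(q))
    # block & knob
    K=S[(S[...,1]<-.12)&(S[...,1]>-.25)&(S[...,0]>-.13)&(S[...,0]<.015)&(S[...,2]>.02)&(S[...,2]<.24)]
    nrm=np.array([-np.sin(np.radians(25)),0,np.cos(np.radians(25))]);d=K@nrm
    h,e=np.histogram(d,bins=np.arange(d.min(),d.max()+.004,.004))
    print("  d hist",[(round(float(a),3),int(b)) for a,b in zip(e,h) if b>5])
    top=K[d>d.max()-.012] 
    t=np.array([np.cos(np.radians(25)),0,np.sin(np.radians(25))])
    q=np.c_[top@t,top[:,1]].astype(np.float32)
    print("  bar",cv2.minAreaRect(q),"mean",top.mean(0).round(4),len(top),"d",d.max().round(4), "block y",np.percentile(K[:,1],[1,99]))
for n in C:
    W=V[n];
    for nm,x,y,r in(("jar",.63,.35,.09),):
        m=(W[...,2]>.1)&(W[...,2]<.125)&(np.hypot(W[...,0]-x,W[...,1]-y)<r)
        if m.any():print(nm,cv2.minEnclosingCircle(W[m][:,:2].astype(np.float32)))
    g=np.argwhere((W[...,2]>.01)&(W[...,2]<.025)&(W[...,0]>.45)&(W[...,0]<.65)&(W[...,1]>.25)&(W[...,1]<.38))
    print("fidget",np.median(W[g[:,0],g[:,1]],0) if len(g) else None)
```

```text
scene stick ((0.4392526149749756, 0.3559536635875702), 0.02216043323278427) 0.13007297693918152 114
top stick ((0.4415966868400574, 0.35344845056533813), 0.020316345617175102) 0.12980057225224417 185
station [0.63602348 0.08148911 0.        ]
scene bin y [-0.09   0.089] lip [-0.0639  0.0007  0.1211] xmin -0.0664 zmax 0.142
  z 0.11 x [-0.062 -0.056 -0.055] 4
  z 0.12 x [-0.066 -0.062 -0.056] 76
  d hist [(0.026, 6), (0.042, 8), (0.046, 7), (0.07, 11), (0.078, 6), (0.09, 6), (0.102, 6), (0.106, 10), (0.11, 41), (0.114, 135), (0.118, 171), (0.122, 111), (0.126, 65), (0.13, 13), (0.134, 7), (0.138, 7), (0.142, 9), (0.146, 8), (0.15, 8), (0.154, 10), (0.158, 23), (0.162, 41), (0.166, 22)]
  bar ((0.043746717274188995, -0.17867423593997955), (0.06640376895666122, 0.015622707083821297), 1.1546975374221802) mean [-0.0282 -0.1792  0.1677] 86 d 0.1703 block y [-0.22857452 -0.12955433]
top bin y [-0.088  0.086] lip [-0.0672  0.0204  0.1172] xmin -0.0681 zmax 0.128
  z 0.07 x [-0.03  -0.028 -0.026] 6
  z 0.08 x [-0.034 -0.034 -0.034] 1
  z 0.11 x [-0.067 -0.066 -0.055] 4
  z 0.12 x [-0.068 -0.06  -0.057] 27
  d hist [(0.034, 9), (0.038, 14), (0.042, 13), (0.114, 232), (0.118, 280), (0.122, 191), (0.126, 38), (0.13, 7), (0.158, 23), (0.162, 88), (0.166, 9)]
  bar ((0.04541274160146713, -0.18037518858909607), (0.06540664285421371, 0.013975339941680431), 2.6220784187316895) mean [-0.0281 -0.1804  0.167 ] 121 d 0.1676 block y [-0.22958181 -0.12327068]
jar ((0.7067395448684692, 0.37305617332458496), 0.03067755699157715)
fidget [0.60973655 0.33980855 0.01399023]
jar ((0.7063133716583252, 0.37123656272888184), 0.029810762032866478)
fidget [0.61549747 0.34967263 0.01899996]
```

```bash
python3 -m handwheel '[[0,50,-30,0,1],[0,100,-30,0,1],[0,150,-30,0,1],[0,200,-30,0,1],[0,250,-30,0,1],[0,300,-30,0,1],[0,300,-30,0,1]]'
cat > st.py <<'E'
from h import *
s=sensors.get_state();R=Rq(s["orientation"])
print("t",round(s["clock"],2),"tcp",s["tcp_pos"].round(4),"q",s["joint_pos"].round(3),"F",s["wrist_force"].round(1),"gap",round(s["finger_gap"],4),"grip",round(s["grip_force"],1))
print("tool x",R[:,0].round(3),"y",R[:,1].round(3),"z",R[:,2].round(3),"tilt deg",np.degrees(np.arccos(-R[2,2])).round(1))
E
python3 st.py
```

```text
clock: 0.8
tcp_pos: [0.2019, -0.8062, 0.188]
orientation: [0.006, 0.993, 0.122, 0.002]
wrist_force: [0.9, -3.0, -2.6]
finger_gap: 0.0854
grip_force: 0.0
t 0.8 tcp [ 0.2019 -0.8062  0.188 ] q [-1.423  1.005  1.25   1.804  0.003  1.474] F [ 0.9 -3.  -2.6] gap 0.0854 grip 0.0
tool x [0.97  0.242 0.002] y [ 0.242 -0.97   0.012] z [ 0.005 -0.012 -1.   ] tilt deg 0.7
```

```bash
python3 -m handwheel '[[0,50,0,0,1],[0,100,0,0,1],[0,200,0,0,1],[0,300,0,0,1]]' >/dev/null; python3 st.py;  python3 -m handwheel '[[0,0,0,0,1]]' ; python3 st.py
```

```text
t 1.2 tcp [ 0.215 -0.862  0.159] q [-1.419  1.049  1.265  1.688  0.006  1.478] F [ 0.2 -0.8  0.4] gap 0.0853 grip 0.0
tool x [ 0.97   0.242 -0.003] y [ 0.241 -0.965  0.099] z [ 0.021 -0.097 -0.995] tilt deg 5.7
clock: 1.3
tcp_pos: [0.2147, -0.8611, 0.156]
orientation: [0.047, 0.991, 0.122, 0.004]
wrist_force: [0.3, 0.5, -0.2]
finger_gap: 0.0855
grip_force: 0.0
t 1.3 tcp [ 0.2147 -0.8611  0.156 ] q [-1.419  1.051  1.262  1.688  0.006  1.478] F [ 0.3  0.5 -0.2] gap 0.0855 grip 0.0
tool x [ 0.97   0.242 -0.003] y [ 0.241 -0.966  0.094] z [ 0.02  -0.092 -0.996] tilt deg 5.4
```

```bash
cat > tgt.py <<'E'
# usage: tgt.py x y z az_x_deg -> shift(mm, tool axes), turn; target is TCP
import sys
from h import *
s=sensors.get_state();R=Rq(s["orientation"]);a=list(map(float,sys.argv[1:]))
d=R.T@(np.array(a[:3])-s["tcp_pos"])*1000
az=np.degrees(np.arctan2(R[1,0],R[0,0]))
print("shift",d.round(1),"az_x now",az.round(1),end=" ")
if len(a)>3: print("turn",np.radians(-((a[3]-az+180)%360-180)).round(3))
E
python3 tgt.py .45 -.35 .3 104; python3 tgt.py .43 .15 .3 104;python3 tgt.py .4405 .3545 .25 104
```

```text
shift [ 351.6 -423.3 -185.7] az_x now 14.0 turn -1.571
shift [ 453.3 -911.1 -232. ] az_x now 14.0 turn -1.571
shift [  513.2 -1110.8  -200.8] az_x now 14.0 turn -1.571
```

```bash
python3 -m handwheel '[[90,-105,-185,-0.15,0.75],[180,-210,-185,-0.3,0.75],[270,-315,-185,-0.45,0.75],[350,-420,-185,-0.6,0.75],[350,-420,-185,-0.75,0.75],[350,-420,-185,-0.9,0.75],[350,-420,-185,-1.05,0.75],[350,-420,-185,-1.2,0.75]]' >/dev/null; python3 st.py; python3 tgt.py .43 .15 .3 104;python3 tgt.py .4405 .3545 .25 104
```

```text
t 2.1 tcp [ 0.3712 -0.5205  0.2727] q [-1.062  0.35   0.28   1.405 -0.028  0.628] F [ 1.5  0.7 -0.3] gap 0.0636 grip 0.0
tool x [ 0.121  0.988 -0.094] y [ 0.992 -0.118  0.033] z [ 0.022 -0.097 -0.995] tilt deg 5.7
shift [667.2 -20.  -91. ] az_x now 83.0 turn -0.366
shift [875.2 -35.4 -60.8] az_x now 83.0 turn -0.366
```

```bash
python3 -m handwheel '[[670,20,-90,-0.1,0.75],[670,20,-90,-0.2,0.75],[670,20,-90,-0.3,0.75],[670,20,-90,-0.37,0.75],[670,20,-90,-0.37,0.75],[670,20,-90,-0.37,0.75],[670,20,-90,-0.37,0.75],[670,20,-90,-0.37,0.75]]' >/dev/null; python3 st.py;python3 tgt.py .4405 .3545 .25 104
```

```text
t 2.9 tcp [ 0.4314 -0.1258  0.2893] q [-0.403  0.009 -0.095  1.407 -0.08   0.923] F [ 0.7 -0.3 -0.3] gap 0.0642 grip 0.0
tool x [-0.24   0.966 -0.099] y [ 0.971  0.241 -0.001] z [ 0.023 -0.096 -0.995] tilt deg 5.7
shift [465.6 124.6  -7. ] az_x now 103.9 turn -0.001
```

```bash
python3 -m handwheel '[[465,125,-7,0,0.75],[465,125,-7,0,0.75],[465,125,-7,0,0.75],[465,125,-7,0,0.75],[465,125,-7,0,0.75],[465,125,-7,0,0.75],[465,125,-7,0,0.75],[465,125,-7,0,0.75]]' >/dev/null; python3 -m handwheel '[[80,25,0,0,0.75],[80,25,0,0,0.75],[80,25,0,0,0.75],[80,25,0,0,0.75]]' >/dev/null;python3 st.py;python3 tgt.py .4405 .3545 .092 104
python3 -c "
from h import *
c=imaging.read_camera('top');np.savez('top1.npz',**c)
W=pts(c)[200:260,95:150].reshape(-1,3);print('jaw visible pts',len(W))"
```

```text
t 4.1 tcp [0.444  0.3546 0.2482] q [ 0.587  0.333  0.199  1.472 -0.091  1.914] F [ 0.  -0.  -0.4] gap 0.064 grip 0.0
tool x [-0.242  0.965 -0.098] y [ 0.97   0.243 -0.003] z [ 0.021 -0.095 -0.995] tilt deg 5.6
shift [ 16.   -3.  155.4] az_x now 104.1 turn 0.001
jaw visible pts 3300
```

```bash
python3 -m handwheel '[[4,-3,40,0,0.75],[8,-3,80,0,0.75],[12,-3,120,0,0.75],[16,-3,157,0,0.75],[16,-3,157,0,0.75],[16,-3,157,0,0.4],[16,-3,157,0,0.3],[16,-3,157,0,0.3]]' 40; python3 -m handwheel '[[0,0,0,0,0.2],[0,0,0,0,0.2],[0,0,0,0,0.2],[0,0,0,0,0.2]]' 40 >/dev/null;python3 st.py
```

```text
clock: 4.95
tcp_pos: [0.4433, 0.3554, 0.095]
orientation: [0.038, 0.615, 0.787, -0.028]
wrist_force: [-2.8, -1.2, 10.9]
finger_gap: 0.0257
grip_force: 5.2
t 5.35 tcp [0.4437 0.3561 0.0961] q [ 0.589  0.379 -0.111  1.107 -0.091  1.917] F [-2.6 -0.7 16.1] gap 0.0176 grip 8.1
tool x [-0.24   0.966 -0.094] y [0.97  0.242 0.006] z [ 0.028 -0.09  -0.996] tilt deg 5.4
```

Run:
```python
from h import *
a=imaging.read_camera("top");b=imaging.read_camera("scene");np.savez("t2.npz",**a);np.savez("s2.npz",**b)
A=cv2.resize(a["color"][180:290,80:190],(440,440),interpolation=3);B=cv2.resize(b["color"][80:190,150:240],(360,440),interpolation=3)
cv2.imwrite("pics/g2.png",np.hstack([A,B]))
```

```text
(no output)
```

View pics/g2.png

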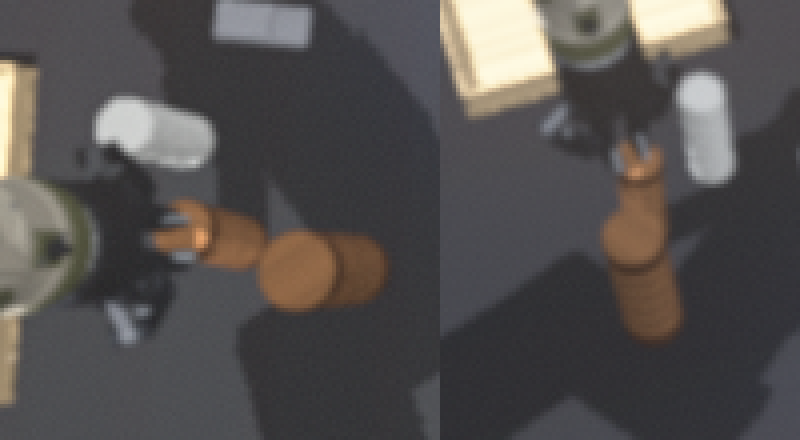

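The smaller stick (crop left (225,235)) is still up. However, the gap is 17 mm, so the pads have only caught its left (+y) edge. I'll measure where it stands.

Run:
```python
from h import *
for n,b in(("t2",(228,248,118,148)),("s2",(112,136,190,208))):
    c=dict(np.load(n+".npz"));W=pts(c);hsv=cv2.cvtColor(c["color"],cv2.COLOR_BGR2HSV)
    m=np.zeros(W.shape[:2],bool);m[b[0]:b[1],b[2]:b[3]]=1
    m&=(hsv[...,0]>5)&(hsv[...,0]<20)&(hsv[...,1]>70)&(W[...,1]>.29)
    P=W[m]
    for lo in np.arange(.02,.2,.015):
        Q=P[(P[:,2]>=lo)&(P[:,2]<lo+.015)]
        if len(Q)>3: print(n,lo.round(3),len(Q),"x",Q[:,0].min().round(3),Q[:,0].max().round(3),"y",Q[:,1].min().round(3),Q[:,1].max().round(3))
```

```text
t2 0.02 17 x 0.425 0.461 y 0.335 0.352
t2 0.035 26 x 0.425 0.461 y 0.335 0.358
t2 0.05 26 x 0.428 0.463 y 0.335 0.349
t2 0.065 22 x 0.427 0.465 y 0.337 0.357
t2 0.08 23 x 0.43 0.465 y 0.336 0.348
t2 0.095 27 x 0.43 0.464 y 0.337 0.352
t2 0.11 21 x 0.433 0.469 y 0.337 0.349
t2 0.125 116 x 0.436 0.469 y 0.337 0.376
t2 0.14 4 x 0.436 0.463 y 0.345 0.366
s2 0.05 7 x 0.425 0.461 y 0.341 0.355
s2 0.065 13 x 0.426 0.462 y 0.336 0.356
s2 0.08 27 x 0.427 0.466 y 0.339 0.357
s2 0.095 22 x 0.43 0.466 y 0.335 0.353
s2 0.11 20 x 0.431 0.467 y 0.337 0.36
s2 0.125 63 x 0.432 0.468 y 0.335 0.378
```

Run:
```python
from h import *
c=dict(np.load("t2.npz"));W=pts(c)
for r in range(230,250,2): print(r,[tuple(W[r,u].round(3)) for u in range(116,136,3)])
```

```text
230 [(np.float64(0.467), np.float64(0.363), np.float64(0.185)), (np.float64(0.474), np.float64(0.425), np.float64(-0.001)), (np.float64(0.474), np.float64(0.415), np.float64(0.001)), (np.float64(0.469), np.float64(0.36), np.float64(0.128)), (np.float64(0.469), np.float64(0.351), np.float64(0.128)), (np.float64(0.474), np.float64(0.387), np.float64(-0.001)), (np.float64(0.474), np.float64(0.378), np.float64(-0.001))]
232 [(np.float64(0.461), np.float64(0.353), np.float64(0.21)), (np.float64(0.462), np.float64(0.355), np.float64(0.184)), (np.float64(0.463), np.float64(0.36), np.float64(0.149)), (np.float64(0.464), np.float64(0.36), np.float64(0.125)), (np.float64(0.463), np.float64(0.35), np.float64(0.131)), (np.float64(0.464), np.float64(0.343), np.float64(0.125)), (np.float64(0.465), np.float64(0.348), np.float64(0.087))]
234 [(np.float64(0.455), np.float64(0.353), np.float64(0.21)), (np.float64(0.456), np.float64(0.355), np.float64(0.184)), (np.float64(0.457), np.float64(0.354), np.float64(0.165)), (np.float64(0.457), np.float64(0.352), np.float64(0.148)), (np.float64(0.458), np.flo
[... 2355 characters left out ...]
t64(0.425), np.float64(0.346), np.float64(0.182)), (np.float64(0.425), np.float64(0.349), np.float64(0.15)), (np.float64(0.424), np.float64(0.394), np.float64(-0.0)), (np.float64(0.424), np.float64(0.383), np.float64(0.004)), (np.float64(0.424), np.float64(0.375), np.float64(-0.002))]
248 [(np.float64(0.42), np.float64(0.36), np.float64(0.186)), (np.float64(0.42), np.float64(0.353), np.float64(0.184)), (np.float64(0.419), np.float64(0.359), np.float64(0.144)), (np.float64(0.418), np.float64(0.402), np.float64(0.001)), (np.float64(0.418), np.float64(0.393), np.float64(0.001)), (np.float64(0.418), np.float64(0.384), np.float64(0.001)), (np.float64(0.418), np.float64(0.373), np.float64(0.003))]
```

```bash
python3 -m handwheel '[[0,0,-5,0,0.2],[0,0,-10,0,0.2],[0,0,-20,0,0.2],[0,0,-30,0,0.2],[0,0,-30,0,0.2]]' 40 >/dev/null;python3 st.py
python3 - <<'E'
from h import *
b=imaging.read_camera("scene");a=imaging.read_camera("top");np.savez("s3.npz",**b);np.savez("t3.npz",**a)
A=cv2.resize(a["color"][200:275,90:165],(480,480),interpolation=3);cv2.imwrite("pics/g3.png",A)
W=pts(a)
print([tuple(W[240,u].round(3)) for u in range(110,145,4)])
E
```

```text
t 5.95 tcp [0.4414 0.3577 0.1218] q [ 0.594  0.368 -0.062  1.174 -0.091  1.922] F [ 0.1  0.  -0.2] gap 0.0173 grip 0.0
tool x [-0.24   0.966 -0.096] y [ 0.97   0.242 -0.   ] z [ 0.023 -0.093 -0.995] tilt deg 5.5
[(np.float64(0.44), np.float64(0.358), np.float64(0.234)), (np.float64(0.443), np.float64(0.439), np.float64(0.001)), (np.float64(0.443), np.float64(0.425), np.float64(0.002)), (np.float64(0.441), np.float64(0.363), np.float64(0.137)), (np.float64(0.441), np.float64(0.354), np.float64(0.132)), (np.float64(0.441), np.float64(0.341), np.float64(0.137)), (np.float64(0.442), np.float64(0.336), np.float64(0.117)), (np.float64(0.442), np.float64(0.337), np.float64(0.08)), (np.float64(0.443), np.float64(0.335), np.float64(0.047))]
```

View pics/g3.png

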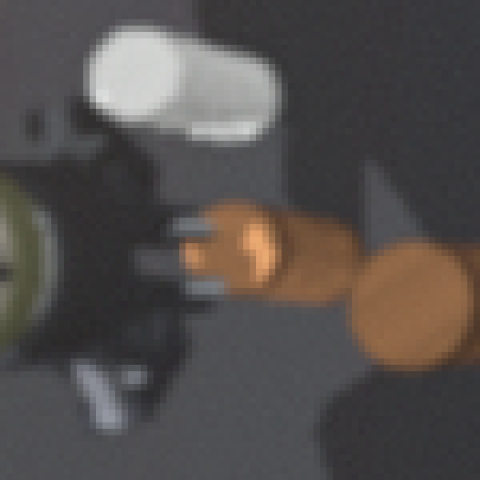

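Run:
```python
from h import *
for n in("t3","t2"):
    c=dict(np.load(n+".npz"));W=pts(c)
    for r in (233,235,237,243,245,247): print(n,r,[tuple((W[r,u]*1000).round().astype(int).tolist()) for u in range(110,132,2)])
b=dict(np.load("s3.npz"));cv2.imwrite("pics/g4.png",cv2.resize(b["color"][70:160,150:250],(600,540),interpolation=3))
```

```text
t3 233 [(457, 356, 241), (457, 354, 232), (458, 358, 211), (458, 355, 203), (459, 360, 178), (460, 360, 164), (461, 367, 130), (461, 361, 132), (461, 356, 129), (461, 350, 129), (461, 344, 132)]
t3 235 [(452, 356, 241), (452, 353, 236), (453, 352, 224), (453, 356, 202), (453, 355, 191), (454, 354, 179), (454, 353, 167), (455, 361, 129), (455, 356, 128), (455, 350, 130), (455, 344, 130)]
t3 237 [(447, 359, 232), (448, 369, 194), (448, 363, 196), (448, 363, 183), (449, 361, 173), (449, 360, 162), (450, 366, 130), (450, 360, 131), (450, 355, 130), (450, 350, 127), (450, 344, 130)]
t3 243 [(432, 348, 256), (432, 349, 243), (432, 349, 231), (434, 432, 0), (433, 352, 195), (433, 349, 188), (433, 348, 177), (433, 348, 163), (433, 354, 132), (433, 348, 131), (433, 342, 132)]
t3 245 [(427, 347, 259), (427, 348, 244), (427, 349, 228), (427, 350, 212), (427, 348, 205), (427, 350, 186), (427, 349, 175), (427, 348, 161), (427, 353, 131), (427, 348, 129), (427, 348, 115)]
t3 247 [(423, 350, 252), (423, 347, 245), (422, 346, 235), (422, 345, 225), (422, 349, 202), (422, 350, 183), (422, 348, 174), 
[... 523 characters left out ...]
6), (449, 367, 158), (449, 366, 145), (450, 367, 128), (450, 360, 132), (450, 355, 131), (450, 350, 129), (450, 343, 133)]
t2 243 [(432, 336, 288), (432, 335, 278), (432, 334, 269), (432, 347, 221), (432, 345, 214), (433, 349, 188), (433, 347, 179), (433, 347, 166), (433, 347, 151), (433, 346, 138), (433, 346, 121)]
t2 245 [(427, 336, 288), (427, 336, 275), (427, 345, 238), (427, 344, 227), (427, 345, 213), (427, 344, 202), (427, 347, 180), (427, 350, 156), (427, 349, 145), (427, 394, 1), (427, 359, 81)]
t2 247 [(423, 337, 284), (423, 337, 271), (422, 351, 224), (422, 354, 202), (422, 350, 199), (422, 348, 189), (422, 347, 179), (422, 348, 161), (421, 400, -1), (421, 393, 1), (421, 387, -1)]
```

View pics/g4.png

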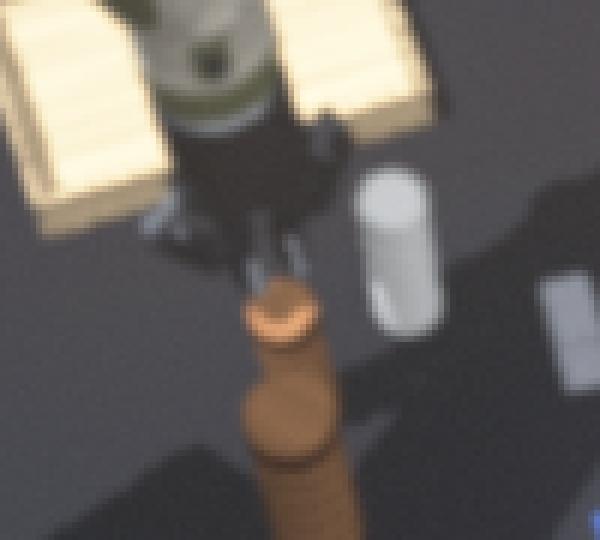

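Run:
```python
from h import *
c=dict(np.load("top1.npz"));W=pts(c)
P=W.reshape(-1,3);P=P[(np.hypot(P[:,0]-.443,P[:,1]-.355)<.07)&(P[:,2]>.14)]
print(len(P),np.sort(P[:,2])[:30].round(3))
c=dict(np.load("t3.npz"));P=pts(c).reshape(-1,3);P=P[(np.hypot(P[:,0]-.443,P[:,1]-.355)<.04)&(P[:,2]>.136)];print(np.sort(P[:,2])[:40].round(3))
```

```text
5114 [0.164 0.166 0.167 0.167 0.168 0.169 0.171 0.171 0.172 0.173 0.291 0.293
 0.293 0.296 0.296 0.297 0.297 0.297 0.298 0.298 0.298 0.299 0.299 0.299
 0.3   0.3   0.3   0.3   0.3   0.301]
[0.137 0.137 0.161 0.162 0.162 0.163 0.163 0.164 0.165 0.166 0.167 0.167
 0.167 0.168 0.17  0.17  0.171 0.171 0.171 0.172 0.173 0.174 0.174 0.174
 0.174 0.174 0.175 0.176 0.176 0.176 0.177 0.177 0.177 0.178 0.178 0.179
 0.179 0.18  0.18  0.181]
```

The camera shows the fingertips about 37–43 mm above the reported TCP along the tool, so they closed on top of the stick. The stick is still standing. I'll re-measure it and go about 40 mm lower.

```bash
python3 - <<'E'
from h import *
for n in("t3","s3"):
    P=pts(dict(np.load(n+".npz"))).reshape(-1,3);P=P[(np.hypot(P[:,0]-.443,P[:,1]-.355)<.035)&(P[:,2]>.124)&(P[:,2]<.136)]
    print(cv2.minEnclosingCircle(P[:,:2].astype(np.float32)),P[:,:2].min(0),P[:,:2].max(0))
E
python3 tgt.py .441 .3555 .050
```

```text
((0.446570485830307, 0.35500574111938477), 0.020299656316637993) [0.42747092 0.33557032] [0.46641484 0.37449261]
((0.43953537940979004, 0.35560092329978943), 0.022927679121494293) [0.4184056  0.33284027] [0.45813958 0.37842674]
shift [ 5.2  0.2 69.9] az_x now 104.0
```

```bash
python3 -m handwheel '[[0,0,0,0,0.8],[0,0,0,0,0.8],[0,0,0,0,0.8],[2,2,25,0,0.8],[4,2,50,0,0.8],[5,2,70,0,0.8],[5,2,70,0,0.8],[5,2,70,0,0.3]]' 40 >/dev/null;python3 st.py; python3 -m handwheel '[[0,0,0,0,0.2],[0,0,0,0,0.2],[0,0,0,0,0.2],[0,0,0,0,0.2]]' 40 >/dev/null;python3 st.py
```

```text
t 6.85 tcp [0.4422 0.3553 0.0496] q [ 0.589  0.42  -0.17   1.017 -0.091  1.918] F [0.3 0.3 0.7] gap 0.0551 grip 0.0
tool x [-0.241  0.966 -0.098] y [ 0.97   0.241 -0.004] z [ 0.02  -0.096 -0.995] tilt deg 5.6
t 7.25 tcp [0.4432 0.356  0.0509] q [ 0.59   0.419 -0.169  1.017 -0.091  1.918] F [-0.8 -1.6  7.1] gap 0.0392 grip 40.8
tool x [-0.24   0.966 -0.097] y [ 0.97   0.242 -0.001] z [ 0.022 -0.094 -0.995] tilt deg 5.5
```

```bash
python3 -m handwheel '[[0,0,-40,0,0.2],[0,0,-90,0,0.2],[0,0,-140,0,0.2],[0,0,-190,0,0.2],[0,0,-240,0,0.2],[0,0,-290,0,0.2],[0,0,-340,0,0.2],[0,0,-390,0,0.2]]' 60 >/dev/null;python3 st.py;  python3 tgt.py .62 .12 .45 178
```

```text
t 8.05 tcp [0.4352 0.3923 0.4305] q [ 0.648  0.505  0.928  2.031 -0.088  1.976] F [ 2.   0.7 -0.7] gap 0.0389 grip 61.1
tool x [-0.24   0.966 -0.096] y [0.97  0.242 0.   ] z [ 0.023 -0.093 -0.995] tilt deg 5.5
shift [-309.3  113.6   10.2] az_x now 104.0 turn -1.292
```

```bash
python3 -m handwheel '[[-310,114,10,-0.15,0.2],[-310,114,10,-0.3,0.2],[-310,114,10,-0.45,0.2],[-310,114,10,-0.6,0.2],[-310,114,10,-0.75,0.2],[-310,114,10,-0.9,0.2],[-310,114,10,-1.05,0.2],[-310,114,10,-1.29,0.2]]' >/dev/null;python3 st.py;  python3 tgt.py .9 .175 .5 178
```

```text
t 8.85 tcp [0.6216 0.1132 0.4387] q [ 0.106  0.669  1.259  2.162 -0.099  0.28 ] F [ 2.6  1.1 -2. ] gap 0.0387 grip 62.5
tool x [-0.985  0.172 -0.025] y [ 0.174  0.98  -0.095] z [ 0.009 -0.098 -0.995] tilt deg 5.7
shift [-265.1  103.1  -64.7] az_x now 170.1 turn -0.138
```

```bash
python3 -m handwheel '[[-270,100,-100,-0.14,0.2],[-270,100,-100,-0.14,0.2],[-270,100,-100,-0.14,0.2],[-270,100,-100,-0.14,0.2],[-270,100,-100,-0.14,0.2],[-270,100,-100,-0.14,0.2]]' >/dev/null;python3 st.py;  python3 tgt.py .9 .175 .5 178
```

```text
t 9.45 tcp [0.6979 0.1305 0.3893] q [ 0.117  0.748  1.263  2.03  -0.096  0.147] F [ 0.9  0.8 -3. ] gap 0.0388 grip 62.6
tool x [-0.997  0.029 -0.07 ] y [ 0.035  0.996 -0.086] z [ 0.067 -0.088 -0.994] tilt deg 6.4
shift [-208.    41.8 -100.4] az_x now 178.3 turn 0.006
```

```bash
python3 -m handwheel '[[-300,40,-250,0,0.2],[-300,40,-250,0,0.2],[-300,40,-250,0,0.2],[-300,40,-250,0,0.2],[-300,40,-250,0,0.2],[-300,40,-250,0,0.2]]' >/dev/null;python3 st.py;  python3 tgt.py .9 .175 .5 178
```

```text
t 10.05 tcp [0.7182 0.124  0.397 ] q [ 0.104  0.739  1.264  1.987 -0.093  0.129] F [-0.5  0.1 -1.7] gap 0.0394 grip 62.6
tool x [-0.993  0.025 -0.119] y [ 0.034  0.996 -0.078] z [ 0.117 -0.081 -0.99 ] tilt deg 8.2
shift [-191.4   49.   -84.9] az_x now 178.6 turn 0.01
```

```bash
python3 -m handwheel '[[-400,90,-200,0,0.2],[-400,90,-200,0,0.2],[-400,90,-200,0,0.2],[-400,90,-200,0,0.2],[-400,90,-200,0,0.2],[-400,90,-200,0,0.2],[-400,90,-200,0,0.2],[-400,90,-200,0,0.2]]' >/dev/null;python3 st.py;  python3 tgt.py .9 .175 .5 178
```

```text
t 10.85 tcp [0.7695 0.1372 0.368 ] q [ 0.114  0.786  1.264  1.89  -0.092  0.133] F [ 0.1  0.1 -2.1] gap 0.0386 grip 62.6
tool x [-0.985  0.021 -0.169] y [ 0.033  0.997 -0.069] z [ 0.167 -0.074 -0.983] tilt deg 10.5
shift [-150.2   32.8 -110.7] az_x now 178.8 turn 0.014
```

```bash
python3 -m handwheel '[[-400,60,-400,0,0.2],[-400,60,-400,0,0.2],[-400,60,-400,0,0.2],[-400,60,-400,0,0.2],[-400,60,-400,0,0.2],[-400,60,-400,0,0.2],[-400,60,-400,0,0.2],[-400,60,-400,0,0.2]]' >/dev/null;python3 st.py;  python3 -m handwheel '[[-100,10,-400,0,0.2],[-100,10,-400,0,0.2],[-100,10,-400,0,0.2],[-100,10,-400,0,0.2]]' >/dev/null;python3 st.py
```

```text
t 11.65 tcp [0.7548 0.1316 0.4163] q [ 0.107  0.722  1.264  1.901 -0.089  0.122] F [ 0.9  0.6 -1.8] gap 0.0388 grip 62.6
tool x [-0.976  0.017 -0.219] y [ 0.031  0.998 -0.061] z [ 0.217 -0.066 -0.974] tilt deg 13.1
t 12.05 tcp [0.6852 0.1266 0.5019] q [ 0.111  0.592  1.264  1.988 -0.089  0.121] F [-0.7 -0.2 -2.5] gap 0.0391 grip 62.6
tool x [-0.965  0.014 -0.261] y [ 0.029  0.998 -0.054] z [ 0.259 -0.06  -0.964] tilt deg 15.4
```

```bash
python3 -m handwheel '[[-300,50,-400,0,0.2],[-300,50,-400,0,0.2],[-300,50,-400,0,0.2],[-300,50,-400,0,0.2],[-300,50,-400,0,0.2],[-300,50,-400,0,0.2],[-300,50,-400,0,0.2],[-300,50,-400,0,0.2]]' >/dev/null;python3 st.py;  python3 -m handwheel '[[-300,50,-400,0,0.2],[-300,50,-400,0,0.2],[-300,50,-400,0,0.2],[-300,50,-400,0,0.2],[-300,50,-400,0,0.2],[-300,50,-400,0,0.2],[-300,50,-400,0,0.2],[-300,50,-400,0,0.2]]' >/dev/null;python3 st.py
```

```text
t 12.85 tcp [0.6539 0.1249 0.5459] q [ 0.113  0.522  1.264  2.012 -0.088  0.119] F [-0.3 -0.4 -2.1] gap 0.039 grip 62.6
tool x [-0.953  0.012 -0.304] y [ 0.027  0.998 -0.048] z [ 0.303 -0.054 -0.952] tilt deg 17.9
t 13.65 tcp [0.6229 0.1234 0.5859] q [ 0.115  0.456  1.264  2.031 -0.087  0.118] F [-0.3 -0.1 -2.5] gap 0.0387 grip 62.6
tool x [-0.938  0.009 -0.347] y [ 0.025  0.999 -0.041] z [ 0.347 -0.047 -0.937] tilt deg 20.5
```

```bash
python3 -m handwheel '[[-350,60,-400,0,0.2],[-350,60,-400,0,0.2],[-350,60,-400,0,0.2],[-350,60,-400,0,0.2],[-350,60,-400,0,0.2],[-350,60,-400,0,0.2],[-350,60,-400,0,0.2],[-350,60,-400,0,0.2]]' >/dev/null;python3 -m handwheel '[[-350,60,-400,0,0.2],[-350,60,-400,0,0.2],[-350,60,-400,0,0.2],[-350,60,-400,0,0.2],[-350,60,-400,0,0.2],[-350,60,-400,0,0.2],[-350,60,-400,0,0.2],[-350,60,-400,0,0.2]]' >/dev/null;python3 st.py
python3 - <<'E'
from h import *
# station frame target for grip: lean in station
R=Rq(sensors.get_state()["orientation"]);Rs=Rotation.from_euler('z',-1.75,degrees=True).as_matrix()
print((Rs.T@R).round(3))
for n in("scene","top"):
    c=imaging.read_camera(n);np.savez(n[0]+"4.npz",**c);cv2.imwrite(f"pics/{n}4.png",c["color"])
E
```

```text
t 15.25 tcp [0.5935 0.125  0.6401] q [ 0.124  0.371  1.264  2.023 -0.087  0.118] F [-1.5  0.4 -2.4] gap 0.0386 grip 62.6
tool x [-0.901  0.006 -0.433] y [ 0.02   0.999 -0.028] z [ 0.432 -0.034 -0.901] tilt deg 25.7
[[-0.901 -0.011  0.433]
 [-0.022  1.    -0.02 ]
 [-0.433 -0.028 -0.901]]
```

View pics/scene4.png

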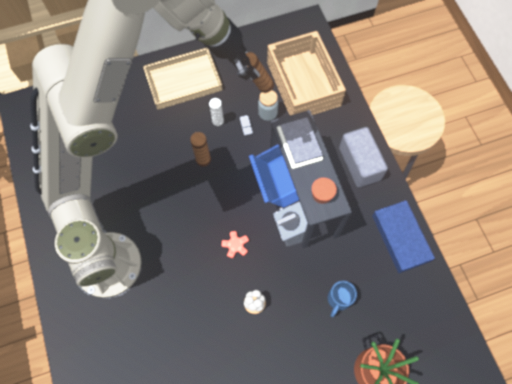

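The stick is held high at scene (258,72), and the bin (275,175) and knob (291,218) are unobstructed. The lean is 25.7° in the station frame. I'll measure the stick and finger geometry relative to the tool.

Run:
```python
from h import *
s=sensors.get_state();R=Rq(s["orientation"]);p=s["tcp_pos"]
for n in("s4","t4"):
    c=dict(np.load(n+".npz"));W=pts(c);hsv=cv2.cvtColor(c["color"],cv2.COLOR_BGR2HSV)
    L=((W-p)@R)*1000
    m=(np.linalg.norm(L,axis=2)<130)
    b=m&(hsv[...,0]>5)&(hsv[...,0]<20)&(hsv[...,1]>100)
    for nm,k in(("brown",b),("other",m&~b)):
        Q=L[k]
        if len(Q)<5: print(n,nm,len(Q));continue
        for lo in range(-120,80,20):
            q=Q[(Q[:,2]>=lo)&(Q[:,2]<lo+20)]
            if len(q)>3: print(n,nm,"tz",lo,len(q),"x",np.percentile(q[:,0],[3,97]).round(),"y",np.percentile(q[:,1],[3,97]).round())
```

```text
s4 brown tz -100 20 x [-25. -13.] y [-11.  12.]
s4 brown tz -80 75 x [-26. -11.] y [-18.  15.]
s4 brown tz -60 26 x [-24. -16.] y [-17.  -4.]
s4 brown tz -40 36 x [-21.   3.] y [-19.  -2.]
s4 brown tz -20 71 x [-19.  10.] y [-20.  -5.]
s4 brown tz 0 65 x [-18.  13.] y [-20.  -6.]
s4 brown tz 20 58 x [-16.  15.] y [-20.  -6.]
s4 other tz -120 108 x [-17.  16.] y [-58.  17.]
s4 other tz -100 66 x [-13.   9.] y [-53.  31.]
s4 other tz -80 44 x [-26.   0.] y [-32.  26.]
s4 other tz -60 50 x [-19.   9.] y [-33.  -7.]
s4 other tz -40 15 x [-22.   5.] y [-20.   4.]
s4 other tz -20 11 x [-21.  18.] y [-15.   1.]
s4 other tz 0 12 x [-19.  21.] y [-15.   2.]
s4 other tz 20 19 x [-17.  23.] y [-20.   3.]
s4 other tz 40 27 x [-16.  22.] y [-21.  -2.]
t4 brown tz -100 4 x [-20. -14.] y [-13.  -4.]
t4 brown tz -80 259 x [-26. -14.] y [-19.   8.]
t4 brown tz -60 45 x [-24. -12.] y [-19.  -3.]
t4 brown tz -40 37 x [-22. -11.] y [-19.  -2.]
t4 brown tz -20 38 x [-19.  -4.] y [-21.  -7.]
t4 brown tz 0 42 x [-17.  -2.] y [-21.  -8.]
t4 brown tz 20 38 x [-15.   0.] y [-21.  -8.]
t4 other tz -120 123 x [-17.  -6.] y [-57. -20.]
t4 other tz -100 148 x [-13.   2.] y [-50. -27.]
t4 other tz -80 19 x [-27.  -6.] y [-35.   9.]
t4 other tz -60 20 x [-11.  -6.] y [-30. -20.]
t4 other tz -40 8 x [-22.  -9.] y [-20.  -4.]
t4 other tz -20 15 x [-20.  -2.] y [-21.  -1.]
t4 other tz 0 5 x [-18.  -3.] y [-19.  -1.]
t4 other tz 20 15 x [-16.   3.] y [-22.  -2.]
t4 other tz 40 20 x [-15.   4.] y [-22.  -6.]
```

```bash
python3 tgt.py .569 .088 .232 178.75; python3 tgt.py .569 .088 .232
```

```text
shift [198.7 -26.1 358.5] az_x now 179.6 turn 0.016
shift [198.7 -26.1 358.5] az_x now 179.6
```

```bash
python3 -m handwheel '[[199,-26,358,0,0.2],[199,-26,358,0,0.2],[199,-26,358,0,0.2],[199,-26,358,0,0.2],[199,-26,358,0,0.2],[199,-26,358,0,0.2],[199,-26,358,0,0.2],[199,-26,358,0,0.2]]' >/dev/null; python3 -m handwheel '[[0,0,10,0,0.2],[0,0,10,0,0.2]]' >/dev/null; python3 st.py; python3 tgt.py .569 .088 .232;python3 tgt.py .642 .0824 .079
```

```text
t 16.35 tcp [0.5785 0.0946 0.2991] q [ 0.06  -0.065 -0.251  0.942 -0.059  0.06 ] F [ 1.2  0.2 -1. ] gap 0.0392 grip 62.6
tool x [-0.903  0.006 -0.43 ] y [ 0.02   0.999 -0.028] z [ 0.43  -0.034 -0.902] tilt deg 25.6
shift [37.4 -4.9 56.7] az_x now 179.6 shift [ 37.3  -4.7 226.3] az_x now 179.6
```

```bash
python3 -m handwheel '[[37,-5,40,0,0.2],[37,-5,60,0,0.2],[37,-5,90,0,0.2],[37,-5,115,0,0.2],[37,-5,140,0,0.2],[37,-5,160,0,0.2],[37,-5,175,0,0.2],[37,-5,185,0,0.2]]' ; python3 st.py; python3 tgt.py .642 .0824 .079
```

```text
clock: 17.15
tcp_pos: [0.6321, 0.084, 0.1231]
orientation: [0.226, 0.007, 0.974, -0.016]
wrist_force: [-0.3, 0.0, -2.2]
finger_gap: 0.0391
grip_force: 62.8
t 17.15 tcp [0.6321 0.084  0.1231] q [ 0.031  0.119 -0.513  0.483 -0.047  0.034] F [-0.3  0.  -2.2] gap 0.0391 grip 62.8
tool x [-0.897  0.006 -0.441] y [ 0.02   0.999 -0.027] z [ 0.441 -0.033 -0.897] tilt deg 26.2
shift [10.6 -0.2 44. ] az_x now 179.6
```

```bash
python3 -m handwheel '[[0,0,10,0,0.2],[0,0,20,0,0.2],[0,0,28,0,0.2],[0,0,34,0,0.2],[0,0,34,0,0.2]]' >/dev/null; python3 st.py; python3 tgt.py .642 .0824 .079
```

```text
t 17.65 tcp [0.6399 0.0825 0.0865] q [ 0.028  0.177 -0.54   0.408 -0.046  0.031] F [-0.7 -0.4 -2.1] gap 0.0388 grip 62.7
tool x [-0.902  0.006 -0.432] y [ 0.02   0.999 -0.028] z [ 0.432 -0.034 -0.901] tilt deg 25.7
shift [1.3 0.1 7.7] az_x now 179.6
```

```bash
python3 -m handwheel '[[0,0,4,0,0.2],[0,0,8,0,0.2],[0,0,8,0,0.2]]' >/dev/null; python3 st.py
```

```text
t 17.95 tcp [0.6435 0.0823 0.0799] q [ 0.027  0.191 -0.542  0.391 -0.045  0.03 ] F [ 0.5 -0.1 -2.3] gap 0.0388 grip 62.7
tool x [-0.901  0.006 -0.433] y [ 0.02   0.999 -0.028] z [ 0.432 -0.034 -0.901] tilt deg 25.7
```

```bash
python3 -m handwheel '[[0,0,4,0,0.2],[0,0,4,0,0.48],[0,0,4,0,0.55],[0,0,4,0,0.7],[0,0,4,0,0.8],[0,0,4,0,0.8],[0,0,4,0,0.8],[0,0,4,0,0.8]]' >/dev/null; python3 st.py
python3 -m handwheel '[[0,0,-20,0,0.8],[0,0,-50,0,0.8],[0,0,-90,0,0.8],[0,0,-140,0,0.8],[0,0,-190,0,0.8],[0,0,-240,0,0.8],[0,0,-260,0,0.6],[0,0,-260,0,0.4]]' >/dev/null; python3 st.py
python3 - <<'E'
from h import *
ims=[]
for n,b in(("scene",(120,250,230,350)),("top",(140,220,180,320))):
    c=imaging.read_camera(n);np.savez(n[0]+"5.npz",**c);ims.append(cv2.resize(c["color"][b[0]:b[1],b[2]:b[3]],(400,400),interpolation=3))
cv2.imwrite("pics/five.png",np.hstack(ims))
E
```

```text
t 18.75 tcp [0.6454 0.0822 0.0767] q [ 0.027  0.197 -0.543  0.383 -0.045  0.03 ] F [-0.8  0.4 -0.1] gap 0.0686 grip 0.0
tool x [-0.901  0.006 -0.433] y [ 0.02   0.999 -0.028] z [ 0.433 -0.034 -0.901] tilt deg 25.7
t 19.55 tcp [0.534  0.0913 0.3161] q [ 0.058 -0.162 -0.299  0.98  -0.058  0.057] F [ 0.3  0.2 -0. ] gap 0.0405 grip 0.0
tool x [-0.898  0.005 -0.441] y [ 0.019  0.999 -0.027] z [ 0.44  -0.033 -0.897] tilt deg 26.2
```

View pics/five.png

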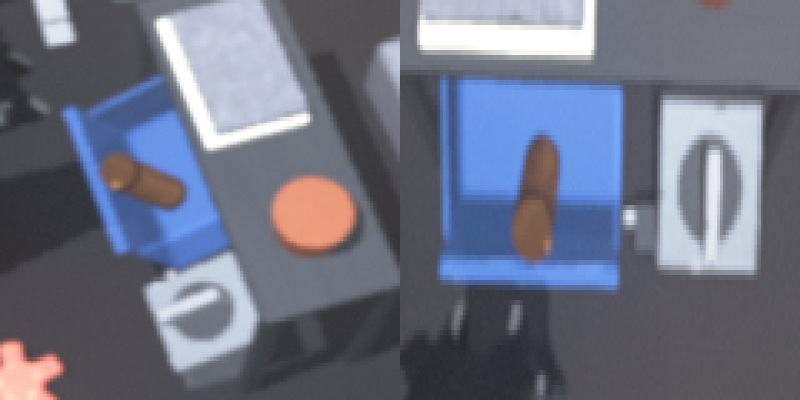

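Crop left (145,180) shows the stick inside the bin, leaning on the front wall. The bin is still tipped and the knob bar is close to in line with the slope. Next I'll close the fingers and go down in front of the bin wall.

```bash
python3 tgt.py .530 .083 .067
cat > stn.py <<'E'
from h import *
o=np.array([.636,.0815,0]);Rs=Rotation.from_euler('z',-1.75,degrees=True).as_matrix()
s=sensors.get_state();R=Rq(s["orientation"])
print("t",round(s["clock"],2),"F stn",(Rs.T@s["wrist_force"]).round(1),"TCP stn mm",(Rs.T@(s["tcp_pos"]-o)*1000).round(1),"tip",(Rs.T@(s["tcp_pos"]-.037*R[:,2]-o)*1000).round(1),"q",s["joint_pos"].round(2),"gap",round(s["finger_gap"],4),"grip",round(s["grip_force"],1))
E
```

```text
shift [108.3  -1.2 218.5] az_x now 179.7
```

```bash
python3 -m handwheel '[[22,0,44,0,0],[44,0,88,0,0],[66,0,132,0,0],[88,0,175,0,0],[108,-1,218,0,0],[108,-1,218,0,0],[108,-1,218,0,0]]' >/dev/null; python3 stn.py
```

```text
t 20.35 F stn [-0.1  0.1  0.1] TCP stn mm [-107.9   -1.8   65.5] tip [-123.8   -1.    98.9] q [ 0.04  0.   -0.8   0.33 -0.05  0.04] gap 0.0 grip 0.0
```

Now push toward +x, using tool (-9, 0, +4.3) per 10 mm.

```bash
python3 -m handwheel '[[-14,0,6.5,0,0],[-27,0,13,0,0],[-36,0,17.3,0,0],[-43,0,20.6,0,0],[-49,0,23.5,0,0],[-54,0,26,0,0]]' >/dev/null; python3 stn.py;  python3 -m handwheel '[[-5,0,2.4,0,0],[-10,0,4.8,0,0],[-15,0,7.2,0,0]]' >/dev/null; python3 stn.py
```

```text
t 20.95 F stn [-7.6 -0.9  2. ] TCP stn mm [-49.3  -1.1  65.7] tip [-65.1  -0.3  99.1] q [ 0.03  0.11 -0.68  0.34 -0.05  0.03] gap 0.0 grip 3.4
t 21.25 F stn [-7.5  0.1  1.1] TCP stn mm [-32.5  -0.8  65.9] tip [-48.3  -0.1  99.3] q [ 0.03  0.14 -0.64  0.35 -0.05  0.03] gap -0.0 grip 3.0
```

```bash
python3 -m handwheel '[[-5,0,2.4,0,0],[-10,0,4.8,0,0],[-15,0,7.2,0,0],[-20,0,9.6,0,0],[-24,0,11.5,0,0],[-26,0,12.5,0,0]]' >/dev/null; python3 stn.py;  python3 -m handwheel '[[-2,0,1,0,0],[-3,0,1.5,0,0],[-3,0,1.5,0,0]]' >/dev/null; python3 stn.py
```

```text
t 21.85 F stn [-5.7 -0.4  0.5] TCP stn mm [-2.3 -0.4 66.7] tip [-18.2   0.3 100.1] q [ 0.03  0.19 -0.58  0.36 -0.04  0.03] gap 0.0 grip 2.3
t 22.15 F stn [-4.6 -0.4  0.6] TCP stn mm [ 1.  -0.4 66.9] tip [-14.9   0.4 100.3] q [ 0.03  0.2  -0.57  0.36 -0.04  0.03] gap 0.0 grip 2.4
```

```bash
for i in 1 2 3; do python3 -m handwheel '[[-1,0,0.5,0,0],[-2,0,1,0,0],[-2,0,1,0,0]]' >/dev/null; python3 stn.py; done
```

```text
t 22.45 F stn [-4.6 -0.4  2.6] TCP stn mm [ 3.3 -0.4 67. ] tip [-12.6   0.4 100.4] q [ 0.02  0.2  -0.57  0.36 -0.04  0.03] gap 0.0001 grip 2.7
t 22.75 F stn [-6.4 -0.8  2.7] TCP stn mm [ 5.6 -0.4 67.1] tip [-10.3   0.4 100.5] q [ 0.02  0.2  -0.56  0.36 -0.04  0.03] gap 0.0003 grip 2.7
t 23.05 F stn [-5.3 -0.4  1.7] TCP stn mm [ 8.  -0.4 67.1] tip [ -8.    0.4 100.5] q [ 0.02  0.21 -0.56  0.36 -0.04  0.03] gap -0.0002 grip 2.7
```

```bash
for i in 1 2 3; do python3 -m handwheel '[[-1,0,0.5,0,0],[-1.5,0,0.7,0,0],[-1.5,0,0.7,0,0]]' >/dev/null; python3 stn.py; done
```

```text
t 23.35 F stn [-12.2  -0.2   9.6] TCP stn mm [ 8.1 -0.4 67. ] tip [ -7.7   0.3 100.4] q [ 0.02  0.21 -0.55  0.37 -0.04  0.03] gap -0.0001 grip 6.5
t 23.65 F stn [-21.3  -1.7  15.5] TCP stn mm [ 8.3 -0.4 66.8] tip [ -7.6   0.4 100.3] q [ 0.02  0.21 -0.55  0.37 -0.04  0.03] gap 0.0 grip 10.5
t 23.95 F stn [-25.   -1.8  17.6] TCP stn mm [ 8.2 -0.3 65.9] tip [-7.5  0.5 99.4] q [ 0.02  0.21 -0.55  0.37 -0.04  0.03] gap 0.0 grip 12.6
```

The bin has hit its hard stop at 25 N. I'll back off, then check the bin and the knob angle.

```bash
python3 -m handwheel '[[20,0,-10,0,0],[50,0,-24,0,0],[80,0,-40,0,0],[80,0,-90,0,0.2],[80,0,-140,0,0.4],[80,0,-190,0,0.4],[80,0,-200,0,0.4]]' >/dev/null; python3 stn.py
python3 - <<'E'
from h import *
o=np.array([.636,.0815,0]);Rs=Rotation.from_euler('z',-1.75,degrees=True).as_matrix()
ims=[]
for n,b in(("scene",(120,250,230,350)),("top",(140,220,180,320))):
    c=imaging.read_camera(n);ims.append(cv2.resize(c["color"][b[0]:b[1],b[2]:b[3]],(400,400),interpolation=3))
    S=(pts(c)-o)@Rs;hsv=cv2.cvtColor(c["color"],cv2.COLOR_BGR2HSV)
    blue=(hsv[...,0]>100)&(hsv[...,0]<125)&(hsv[...,1]>140)&(abs(S[...,1])<.11)&(S[...,0]>-.12)&(S[...,0]<.1)&(S[...,2]>.02)
    print(n,"blue x pct",np.percentile(S[blue][:,0],[0,2,10,50]).round(4) if blue.any() else None,blue.sum())
    K=S[(S[...,1]<-.12)&(S[...,1]>-.24)&(S[...,0]>-.08)&(S[...,0]<.015)&(S[...,2]>.1)&(S[...,2]<.21)]
    e=np.radians(25);d=K@[-np.sin(e),0,np.cos(e)];T=K[(d>.152)&(d<.172)]
    if len(T)>10:
        print(n,"bar",cv2.minAreaRect(np.c_[T@[np.cos(e),0,np.sin(e)],T[:,1]].astype(np.float32)),T.mean(0).round(4),len(T))
cv2.imwrite("pics/six.png",np.hstack(ims))
E
python3 tgt.py .5878 -.0959 .197;python3 tgt.py .6311 -.0992 .1067
```

```text
t 24.65 F stn [ 1.5 -0.9  0.4] TCP stn mm [-142.7    2.7  220.8] tip [-159.1    3.4  253.9] q [ 0.06 -0.22 -0.58  0.76 -0.06  0.06] gap 0.0339 grip 0.0
scene blue x pct [-0.0096 -0.009  -0.0067 -0.0002] 343
scene bar ((0.04455461725592613, -0.1796654611825943), (0.016363101080060005, 0.0647336095571518), 87.84172821044922) [-0.0279 -0.1798  0.1667] 99
top blue x pct [-0.0092 -0.0083 -0.0069  0.0003] 429
top bar ((0.04505857452750206, -0.18072029948234558), (0.06489989906549454, 0.013761378824710846), 0.5278114676475525) [-0.0273 -0.1803  0.1668] 125
shift [ -77.3 -181.7   65.5] az_x now 179.7 shift [ -76.5 -181.7  165.7] az_x now 179.7
```

View pics/six.png

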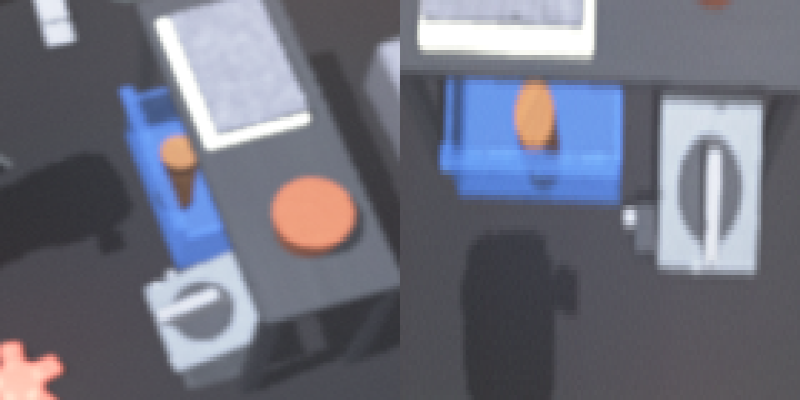

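The bin is shut: the lip is at x −9 mm and the stick stands inside (crop left (180,165)). The knob bar is at about 0°. Next I'll grip the knob.

```bash
python3 -m handwheel '[[-18,-45,16,0,0.45],[-36,-90,32,0,0.45],[-54,-135,48,0,0.45],[-77,-182,65,0,0.45],[-77,-182,65,0,0.45],[-77,-182,65,0,0.45]]' 40 >/dev/null; python3 stn.py; python3 tgt.py .6311 -.0992 .1067
```

```text
t 25.35 F stn [0.5 0.5 0.3] TCP stn mm [ -45.3 -181.1  189.9] tip [ -61.2 -180.3  223.3] q [-0.37 -0.02 -0.47  0.69  0.13 -0.33] gap 0.0384 grip 0.0
shift [-5.8  2.2 94.8] az_x now 179.4
```

```bash
python3 -m handwheel '[[-4,2,25,0,0.45],[-4,2,50,0,0.45],[-4,2,70,0,0.45],[-4,2,82,0,0.45],[-4,2,88,0,0.45],[-4,2,92,0,0.45],[-4,2,92,0,0.45]]' 40 >/dev/null; python3 stn.py; python3 tgt.py .6311 -.0992 .1067
```

```text
t 26.05 F stn [-0.4  0.5  0.2] TCP stn mm [  -1.5 -178.8  111.9] tip [ -17.5 -178.1  145.2] q [-0.34  0.13 -0.53  0.48  0.11 -0.3 ] gap 0.0385 grip 0.0
shift [ 0.4 -1.8  5.6] az_x now 179.7
```

```bash
python3 -m handwheel '[[0,-2,3,0,0.45],[0,-2,3,0,0.3],[0,-2,3,0,0.15],[0,-2,3,0,0.05],[0,-2,3,0,0.05],[0,-2,3,0,0.05],[0,-2,3,0,0.05]]' 50 >/dev/null; python3 stn.py
```

```text
t 26.75 F stn [-2.8  0.9  5.7] TCP stn mm [  -0.  -181.4  109.8] tip [ -16.1 -180.6  143.1] q [-0.34  0.13 -0.53  0.48  0.11 -0.3 ] gap 0.0135 grip 49.3
```

Gripped the bar (gap 13.5 mm). Turning clockwise.

```bash
python3 -m handwheel '[[0,0,0,0.08,0.05],[0,0,0,0.2,0.05],[0,0,0,0.33,0.05],[0,0,0,0.46,0.05],[0,0,0,0.59,0.05],[0,0,0,0.72,0.05],[0,0,0,0.85,0.05],[0,0,0,0.98,0.05]]' 50 >/dev/null; python3 stn.py
```

```text
t 27.55 F stn [-6.2 -4.   6.8] TCP stn mm [  -0.6 -182.8  109.6] tip [ -16.7 -181.9  142.9] q [-0.34  0.13 -0.53  0.48  0.11  0.68] gap 0.0131 grip 49.1
```

```bash
python3 -m handwheel '[[0,0,0,0.13,0.05],[0,0,0,0.26,0.05],[0,0,0,0.39,0.05],[0,0,0,0.52,0.05],[0,0,0,0.65,0.05],[0,0,0,0.78,0.05],[0,0,0,0.91,0.05],[0,0,0,1.04,0.05]]' 50 >/dev/null; python3 stn.py; python3 -m handwheel '[[0,0,0,0.08,0.05],[0,0,0,0.16,0.05],[0,0,0,0.24,0.05],[0,0,0,0.28,0.05],[0,0,0,0.28,0.05]]' 50 ; python3 stn.py; python3 -c "
from h import *
s=sensors.get_state();print(s['ft_torque'], Rq(s['orientation'])[:,2]@s['ft_torque'])"
```

```text
t 28.35 F stn [-10.   -3.9   9.8] TCP stn mm [  -2.1 -182.8  108.7] tip [ -18.  -181.9  142.1] q [-0.34  0.13 -0.53  0.48  0.11  1.72] gap 0.0126 grip 50.4
clock: 28.85
tcp_pos: [0.6281, -0.1008, 0.1086]
orientation: [0.105, 0.893, 0.391, 0.194]
wrist_force: [-9.9, -3.2, 9.4]
finger_gap: 0.0131
grip_force: 50.7
t 28.85 F stn [-9.8 -3.5  9.4] TCP stn mm [  -2.3 -182.5  108.6] tip [ -18.3 -181.6  142. ] q [-0.34  0.13 -0.53  0.48  0.11  2.  ] gap 0.0131 grip 50.7
[-0.13391064  2.32168371 -0.25555922] 0.08878968021052114
```

```bash
for i in 1 2; do python3 -m handwheel '[[0,0,0,0.03,0.05],[0,0,0,0.06,0.05],[0,0,0,0.06,0.05]]' 60 >/dev/null; python3 stn.py; python3 -c "
from h import *
s=sensors.get_state();print( Rq(s['orientation'])[:,2]@s['ft_torque'])"; done
```

```text
t 29.15 F stn [-10.9  -4.3   9.2] TCP stn mm [  -2.4 -182.5  108.6] tip [ -18.3 -181.6  142. ] q [-0.34  0.13 -0.53  0.48  0.11  2.05] gap 0.013 grip 67.2
-1.217048332817336
t 29.45 F stn [-12.3  -4.4   9.6] TCP stn mm [  -2.4 -182.5  108.7] tip [ -18.3 -181.6  142.1] q [-0.34  0.13 -0.53  0.48  0.11  2.11] gap 0.0129 grip 95.6
-2.4273536296441964
```

```bash
python3 -m handwheel '[[0,0,0,-0.07,0.05],[0,0,0,-0.07,0.2],[0,0,0,-0.07,0.4],[0,0,0,-0.07,0.45],[0,0,0,-0.07,0.45],[0,0,0,-0.07,0.45]]' >/dev/null; python3 stn.py; python3 -m handwheel '[[0,0,-20,0,0.45],[0,0,-50,0,0.45],[0,0,-90,0,0.45],[0,0,-130,0,0.45],[0,0,-170,0,0.45],[0,0,-210,0,0.45],[0,0,-210,0,0.45]]' >/dev/null; python3 stn.py
python3 - <<'E'
from h import *
o=np.array([.636,.0815,0]);Rs=Rotation.from_euler('z',-1.75,degrees=True).as_matrix()
ims=[]
for n,b in(("scene",(120,250,230,350)),("top",(140,220,180,320))):
    c=imaging.read_camera(n);ims.append(cv2.resize(c["color"][b[0]:b[1],b[2]:b[3]],(400,400),interpolation=3))
    S=(pts(c)-o)@Rs;hsv=cv2.cvtColor(c["color"],cv2.COLOR_BGR2HSV)
    blue=(hsv[...,0]>100)&(hsv[...,0]<125)&(hsv[...,1]>140)&(abs(S[...,1])<.11)&(S[...,0]>-.12)&(S[...,0]<.1)&(S[...,2]>.02)
    print(n,"blue x",np.percentile(S[blue][:,0],[0,2,10]).round(4) if blue.any() else None)
    K=S[(S[...,1]<-.12)&(S[...,1]>-.24)&(S[...,0]>-.08)&(S[...,0]<.015)&(S[...,2]>.1)&(S[...,2]<.21)]
    e=np.radians(25);d=K@[-np.sin(e),0,np.cos(e)];T=K[(d>.152)&(d<.172)]
    if len(T)>10: 
        q=np.c_[T@[np.cos(e),0,np.sin(e)],T[:,1]].astype(np.float32);v=cv2.fitLine(q,cv2.DIST_L2,0,.01,.01).ravel()
        print(n,"bar angle",np.degrees(np.arctan2(v[1],v[0])).round(1),"expect locked",(-131.8)%180,len(T))
cv2.imwrite("pics/seven.png",np.hstack(ims))
E
```

```text
t 30.05 F stn [-0.  -0.  -0.3] TCP stn mm [-1.000e-01 -1.812e+02  1.090e+02] tip [ -16.1 -180.5  142.4] q [-0.34  0.13 -0.53  0.47  0.11  2.05] gap 0.0383 grip 0.0
t 30.75 F stn [ 0.4 -0.   0.2] TCP stn mm [ -89.7 -177.8  305.5] tip [-106.1 -176.9  338.7] q [-0.4  -0.16 -0.32  0.97  0.14  1.99] gap 0.0387 grip 0.0
scene blue x [-0.0099 -0.0089 -0.0067]
scene bar angle 48.6 expect locked 48.19999999999999 106
top blue x [-0.009  -0.0084 -0.0065]
top bar angle 48.4 expect locked 48.19999999999999 129
```

View pics/seven.png

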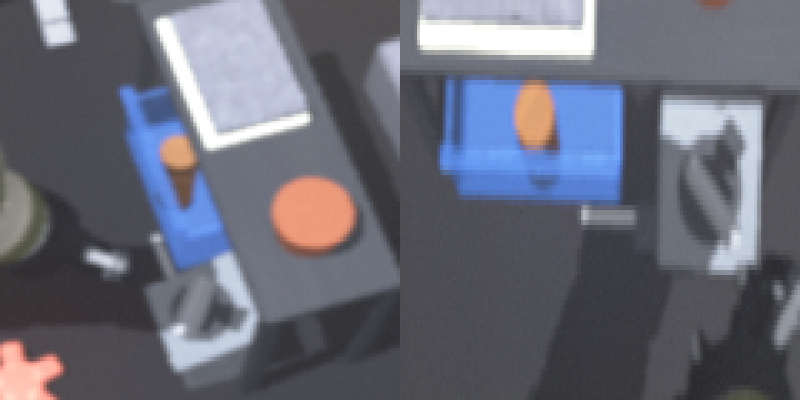

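The bolt is now across the bin's foot (crop right (610,215)). The bar measures 48.5° against 48.2° expected when locked, the bin is shut with the stick inside, and the tool is clear. Handing in.

```bash
python3 -c "
from workcell import workorder
print(workorder.hand_in())"
```

```text
the job is handed in; nothing more can be done
None
```

The job is handed in at about 31 s of the 72 s: the smaller brown rainstick is standing in the shut bin and the latch is at its clockwise end stop. On the first try the fingers closed on top of the stick at about 16 N; it stayed standing and I regrasped it. I did not re-measure the bystanders at the end.

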